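Load the tube tier onto its carrier and hold the carrier up level

ROBOT

A 7-joint arm with a two-finger parallel gripper is mounted at the origin on a cart in front of the work surface, level with it; the furniture and walls round the work are solid. World frame = base frame: x ahead of the robot, y to its left, z up, the work surface at z = 0. Lengths are in m, angles in rad, forces in N, time in s.
With the tool pointing down it reaches from about 0.4 to 0.9 m from the base axis. Payload 5.6 kg.
Tool frame: the origin (TCP) lies at the very end of the fingers, on their centre line; the grasp point (between the pads) lies grip_depth behind it (grip_depth is the distance from the TCP to the grasp point, in m); x points along the fingers, y is the direction in which the jaws open and shut, and the axes are right-handed (so a half turn about x gives the same grasp; the last joint's range is limited). The gripper opens to 92 mm and grips with 3 to 60 N. Pads are 20 mm wide; open, the fingers measure 128 mm over their backs; the gripper's body (75 mm by 189 mm) begins 69 mm behind the grasp point.
Start: joints at [1.26, 0.468, -0.012, 1.603, 0.006, 1.071, -0.056], TCP at [0.172, -0.627, 0.215] pointing down, gripper open.
Joint ranges: [-2.53, 2.53], [-0.31, 2.02], [-1.57, 1.55], [0.28, 2.44], [-1.29, 4.43], [0.15, 1.84], [-2.92, 2.92]. Speed limits (rad/s): [2.57, 2.57, 3.14, 3.14, 3.14, 3.14, 3.14].

INTERFACE

Orientations are given as [roll, pitch, yaw] about the fixed x, y, z axes, in that order (R = Rz(yaw) Ry(pitch) Rx(roll)).
In Python, from rig import state, read_camera, camera_params, close_job, search_frame, mark_of, grip_depth gives the robot as it stands.
- The arm moves only by the shell command python3 -m handwheel 'ROWS' [OPENING] [FORCE]. ROWS is text: rows parted by semicolons, each of 6 numbers parted by spaces: the shift along the tool's x, y, z in m, then the turn, a rotation vector about the tool's x, y, z in rad. In form: tx ty tz rx ry rz; .... A call has 1 to 5 rows; each row shifts and turns the commanded pose from where the row before left it, along the tool's axes as they then stand; what a row does not reach is not made up. A row lasts 1/12 s, in which the tool goes at most 41.7 mm and 7.16 degrees, less where a joint would pass 70% of its speed; a pose out of reach is approached as far as the arm can. A call with a gripper value outside its range is refused whole. OPENING is the opening, from 0 (shut) to 1 (fully open), set as the call begins (- or left out, the last holds). The fingers move at their own pace and stop on an object; FORCE is the grip in N (left out, the last holds). Time passes only in rows, so rows that do not move let the fingers close. It gives the time, the measured TCP pose, the force and the opening at its end, in the units of the state.
- state(): the state, without advancing time (a new reading comes with each control period).
- read_camera(name): name is "scene" or "top" or "wrist"; returns the picture (420x560x3 uint8, red, green, blue); there is no depth.
- camera_params(name): a dict with "fx", "fy", "cx", "cy" (pixels), "T" (4x4, takes a point from camera to world coordinates). Camera axes: x right, y down, z forward; pixel columns grow to the right and rows downward; lengths in m; the calibration is good to about 2 mm. A picture is of the moment at which its call begins: read the wrist's pose just before it. camera_params takes no time and is no camera call; for the wrist camera it gives the pose at the moment of the call.
- close_job(): hands the job in, once; it reports no verdict.
Trained networks look in the newest picture that a camera, given by its name, has taken for a name from the list of things; names that differ only in an ending like _2 or _b are one class to them, and where a whole thing is asked for, a point or a joint stands for the part that bears it (a point fixed in the world has none). Each returns a list of dicts, best first, with "p" (0 to 1); they miss things now and then, are a little off and sometimes report something else, mostly with a low value. They report only what shows in the picture. A call takes as long as a camera call.
- search_frame(camera, label): "box" ([left, top, right, bottom] in pixels, round what is visible of it).
- mark_of(camera, label): "at" ([column, row] in pixels: a listed point, or the origin of a listed thing).
The state is a dict: "time_s": time; "joints": joint angles; "qd": joint speeds; "joint_torque": joint torques, N m; "tool_pos": TCP position; "tool_rot": TCP orientation; "contact_force": force on the tool from outside, world axes, zero at the start; "torque": the same for the moment, N m; "finger_gap": finger opening in m.
Only numpy, scipy, OpenCV 4.12 (cv2) and the standard library are available. Lean on these libraries where they do the work, as an engineer would, in place of code of your own. Each camera call takes 0.05 s, during which the arm holds its last target.

TASK

Fit the white tube tier onto the square shaft of the carrier that stands in the round grey stand: lower it, do not drop it, until it sits fully home on the carrier's foot. Then take the carrier by the top of its shaft, lift it with the tier straight up out of the stand to about fifteen centimetres above it, and finish while still holding it there, level and still; do not put it down or let go. Keep the carrier upright throughout and leave the marker, well plate, timer and pipette where they are.

Things in the scene. Friction and masses are not known exactly. Their poses are not given: they have to be found in the camera images.
- tier: White square tube block 94 x 94 x 22 mm, loose, flat on the bench, about 0.14 kg, with a grey square hub in the middle of its top and a 16.5 mm square bore right through both. Tube lids stand 4 mm proud near its corners only. Origin: centre of the underside, z up, x and y square to the sides of block, hub and bore (all parallel; quarter turns fit alike).
- tier_hub (a point): Centre of the hub's top (mouth of the bore), 46 mm above the tier's underside. The hub is 36 x 36 mm and rises 24 mm above the block; grip it across two opposite faces, beside which the block's top is flat. Axes as the tier's.
- carrier: Loose metal carrier, about 0.3 kg: round foot 100 mm in diameter, 8 mm thick, with an upright 14 mm square shaft in its centre. Stands in the stand and can turn there. With the tier home, its underside lies on the foot's top, 8 mm above the origin. Origin: centre of the foot's underside, z up along the shaft, x and y square to the shaft's sides.
- shaft_top (a point): Tip of the shaft, 84 mm above the foot's underside. The top 6 mm taper to a 7 mm wide tip; below, the sides are flat. With the tier home the shaft stands 30 mm out of the hub, 24 mm of it flat, to be gripped from above. Axes as the carrier's.
- stand: Fixed round grey stand with a shallow recess in which the carrier's foot stands loosely: 134 mm across its base, recess floor 10 mm and rim 16 mm above the bench. Origin: centre of the underside, on the bench.
- marker: Bystander: marker pen, 135 mm long, 14 mm thick, lying between the work places. Origin: centre of its underside.
- plate: Bystander: well plate 86 x 128 x 30 mm, at the left. Origin: centre of its underside.
- timer: Bystander: small timer 66 x 66 x 19 mm, at the left. Origin: centre of its underside.
- pipette: Bystander: hand pipette lying on the bench at the right, 58 x 242 x 30 mm. Origin: on its underside near its middle.

How it is judged:
By the outcome, as a careful person would: the job done as asked, in the order asked, and still so for the second after the job is handed in, while the arm keeps its last pose, push and grip.
It also fails if it takes over 54 s, if anything falls off the work surface, if the arm or the gripper's body presses on something with over 40 N, if the wrist force passes 120 N, or if a joint passes its speed limit or range.

## Working session

There is one attempt and no reset: what is moved stays moved. The work goes in short steps, Python scripts to look and compute and a shell command to move; the robot and the scene stay as the last step left them, time stands still between calls to the robot, and variables do not carry over. Pictures are saved under pics/ and viewed, and the job is handed in when it is done.

```bash
mkdir -p pics; ls
cat > h.py <<'E'
import numpy as np,cv2
from rig import state, read_camera, camera_params, close_job, search_frame, mark_of, grip_depth
from scipy.spatial.transform import Rotation as R
def snap(c,fn):
    im=read_camera(c); cv2.imwrite('pics/'+fn,np.ascontiguousarray(im[:,:,::-1])); return im
def ray(P,uv,z):
    d=np.array([(uv[0]-P['cx'])/P['fx'],(uv[1]-P['cy'])/P['fy'],1.]); T=np.array(P['T']); d=T[:3,:3]@d; o=T[:3,3]
    return o+d*(z-o[2])/d[2]
def proj(P,p):
    T=np.array(P['T']); q=T[:3,:3].T@(np.array(p)-T[:3,3]); return np.array([q[0]/q[2]*P['fx']+P['cx'],q[1]/q[2]*P['fy']+P['cy']])
E
python3 - <<'E'
from h import *
s=state(); print(s, grip_depth)
for c in ['scene','top']:
    snap(c,c+'0.png'); P=camera_params(c); print(c,P)
    for l,z in [('tier_hub',.046),('shaft_top',.094),('stand',0)]:
        for m in mark_of(c,l)[:2]: print(l,m,ray(P,m['at'],z))
print(state()['time_s'])
E
```

```text
pics
{'time_s': 0.0, 'joints': array([ 1.25997526,  0.4683631 , -0.01160349,  1.60358766,  0.00601074,
        1.07137791, -0.0562896 ]), 'qd': array([ 0.00025475, -0.00146964,  0.00061022,  0.00019404,  0.00047179,
       -0.00122138, -0.00054947]), 'joint_torque': array([ 2.47233675e-04, -5.20570743e+01, -1.21415849e-02, -2.43741560e+01,
       -5.66315674e-02,  1.73762022e-02,  1.73074704e-04]), 'tool_pos': array([ 0.17179296, -0.62630797,  0.21366436]), 'tool_rot': array([-1.49472604,  1.56909461,  1.91463968]), 'contact_force': array([-0.95826608, -0.20993599,  0.45797106]), 'torque': array([-0.03095377, -0.0360208 ,  0.00556486]), 'finger_gap': 0.09138220801804997} 0.0187
scene {'fx': 395.5249120767637, 'fy': 395.5249120767637, 'cx': 267.10532401203443, 'cy': 208.03237069615864, 'T': array([[-5.76678399e-01, -6.22552831e-01,  5.29027406e-01,
        -1.49894736e-01],
       [-8.16971187e-01,  4.39188862e-01, -3.73726133e-01,
         4.69895612e-01],
       [ 3.21317806e-04, -6.47719937e-01, -7.61878455e-01,
         9.93968018e-01],
       [ 0.00000000e+00,  0.00000000e+00,  0
[... 176 characters left out ...]
2 -0.20722488  0.094     ]
stand {'at': [334.7, 202.5], 'p': 0.87} [ 0.43001189 -0.21605011  0.        ]
top {'fx': 479.893711645367, 'fy': 479.893711645367, 'cx': 279.3884081296337, 'cy': 210.98813019483816, 'T': array([[ 0.01374538, -0.98957788,  0.14334113,  0.2480221 ],
       [-0.99989252, -0.01433445, -0.00307769,  0.01552239],
       [ 0.00510033, -0.14328342, -0.98966855,  1.49886812],
       [ 0.        ,  0.        ,  0.        ,  1.        ]])}
tier_hub {'at': [187.0, 187.8], 'p': 0.85} [0.52643371 0.29630018 0.046     ]
shaft_top {'at': [358.0, 219.4], 'p': 0.7} [ 0.42976505 -0.22131154  0.094     ]
stand {'at': [351.1, 223.6], 'p': 0.95} [ 0.4282907  -0.21530194  0.        ]
0.4
```

View pics/scene0.png

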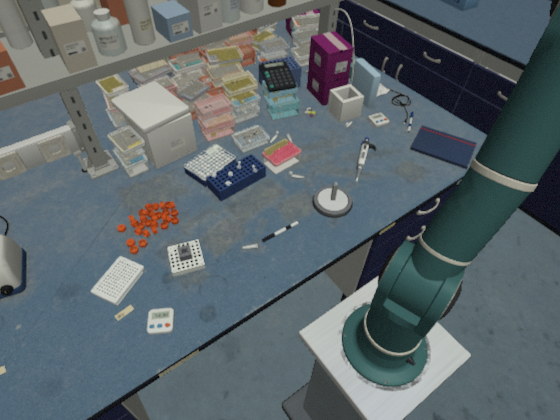

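View pics/top0.png

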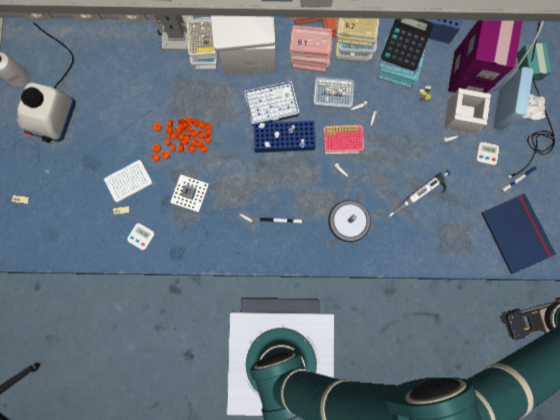

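```bash
cat >> h.py <<'E'
def rot(s): return R.from_euler('xyz',s['tool_rot']).as_matrix()
def info():
    s=state(); M=rot(s); print('t',round(s['time_s'],2),'tcp',s['tool_pos'].round(4),'q',s['joints'].round(2),'F',s['contact_force'].round(1),'gap',round(s['finger_gap'],4)); print('axes x,y,z cols\n',M.round(4)); return s,M
def togo(p,jaw=None):
    """tool-frame shift to world point p, and tool-x turn to make jaw axis (y) at world angle jaw (mod pi), plus level error"""
    s,M=info(); print('shift tool',(M.T@(np.array(p)-s['tool_pos'])).round(4))
    a=np.arctan2(M[1,1],M[0,1])
    # desired tool
    for j in ([jaw,jaw+np.pi] if jaw is not None else [a]):
        y=np.array([np.cos(j),np.sin(j),0]);x=np.array([0,0,-1.]);D=np.c_[x,y,np.cross(x,y)]
        print('rotvec tool',R.from_matrix(M.T@D).as_rotvec().round(4))
E
python3 - <<'E'
from h import *
info(); im=cv2.imread('pics/top0.png')
a=cv2.resize(im[160:220,160:220],None,fx=6,fy=6,interpolation=2); b=cv2.resize(im[195:255,320:380],None,fx=6,fy=6,interpolation=2)
cv2.imwrite('pics/crop0.png',np.hstack([a,b]))
print(camera_params('wrist')); snap('wrist','w0.png')
E
```

```text
t 0.4 tcp [ 0.1719 -0.6268  0.2145] q [ 1.26  0.47 -0.01  1.6   0.01  1.07 -0.06] F [-0.   0.3 -0.1] gap 0.0916
axes x,y,z cols
 [[-1.000e-04  2.646e-01 -9.644e-01]
 [ 2.000e-04 -9.644e-01 -2.646e-01]
 [-1.000e+00 -2.000e-04  1.000e-04]]
{'fx': 377.09553401768466, 'fy': 377.09553401768466, 'cx': 279.47538800067895, 'cy': 212.67065664564157, 'T': array([[ 2.64036848e-01, -9.24150368e-01, -2.76098967e-01,
         2.48561568e-01],
       [-9.64512473e-01, -2.52844466e-01, -7.60615930e-02,
        -6.04461662e-01],
       [ 4.82253248e-04,  2.86383961e-01, -9.58114813e-01,
         3.85605919e-01],
       [ 0.00000000e+00,  0.00000000e+00,  0.00000000e+00,
         1.00000000e+00]])}
```

View pics/crop0.png

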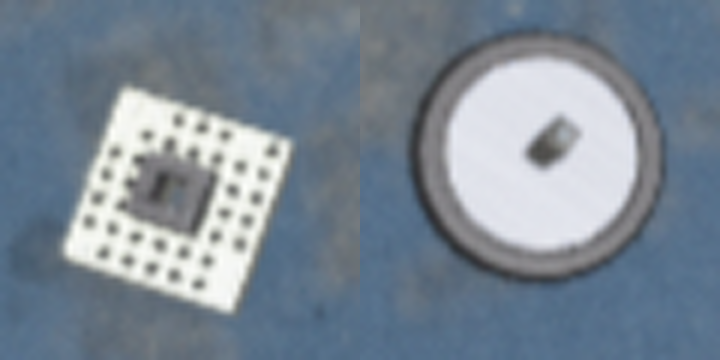

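View pics/w0.png

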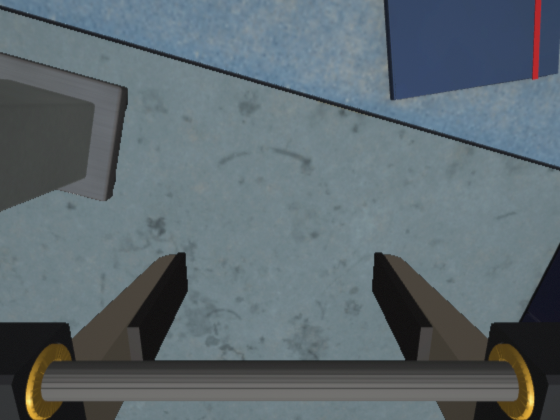

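```bash
python3 -m handwheel '-0.003 -0.026 -0.0285 0 0 0;-0.003 -0.026 -0.0285 0 0 0;-0.003 -0.026 -0.0285 0 0 0;-0.003 -0.026 -0.0285 0 0 0;-0.003 -0.026 -0.0285 0 0 0'
python3 -m handwheel '-0.003 -0.026 -0.0285 0 0 0;-0.003 -0.026 -0.0285 0 0 0;-0.003 -0.026 -0.0285 0 0 0;-0.003 -0.026 -0.0285 0 0 0;-0.003 -0.026 -0.0285 0 0 0'
python3 -m handwheel '-0.003 -0.026 -0.0285 0 0 0;-0.003 -0.026 -0.0285 0 0 0;-0.002 -0.013 -0.014 0 0 0;0 0 0 0 0 0'
python3 - <<'E'
from h import *
s,M=info(); P=camera_params('wrist'); snap('wrist','w1.png')
for l,z in [('shaft_top',.094),('carrier',.01),('stand',0)]:
    for m in mark_of('wrist',l)[:2]: print(l,m,ray(P,m['at'],z))
E
```

```text
time_s: 0.87
tool_pos: [0.2757, -0.4622, 0.2299]
tool_rot: [1.723, 1.57, -1.152]
contact_force: [1.1, -1.0, 0.3]
finger_gap: 0.0921
time_s: 1.28
tool_pos: [0.3787, -0.299, 0.2451]
tool_rot: [1.926, 1.57, -0.948]
contact_force: [0.7, -0.4, 1.1]
finger_gap: 0.092
time_s: 1.62
tool_pos: [0.4321, -0.2146, 0.2535]
tool_rot: [3.125, 1.568, 0.26]
contact_force: [0.7, 0.3, 1.0]
finger_gap: 0.0923
t 1.62 tcp [ 0.4321 -0.2146  0.2535] q [ 0.66  0.16 -0.3   1.94  0.05  1.04 -0.95] F [0.7 0.3 1. ] gap 0.0923
axes x,y,z cols
 [[ 2.400e-03  2.725e-01 -9.621e-01]
 [ 6.000e-04 -9.621e-01 -2.725e-01]
 [-1.000e+00  0.000e+00 -2.500e-03]]
shaft_top {'at': [276.0, 189.0], 'p': 0.84} [ 0.43442334 -0.20960943  0.094     ]
carrier {'at': [275.1, 170.2], 'p': 0.67} [ 0.43601502 -0.2074197   0.01      ]
```

View pics/w1.png

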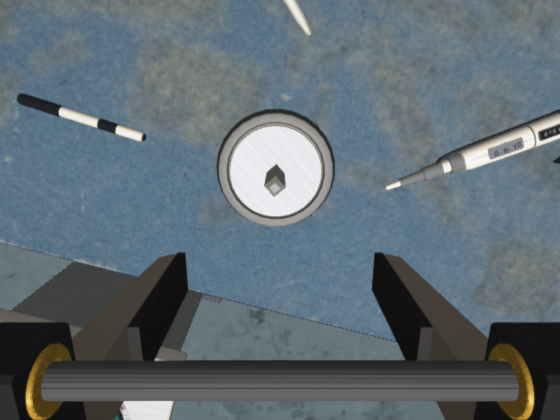

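Run:
```python
from h import *
P=camera_params('wrist')
im=cv2.imread('pics/w1.png'); z=14
out=[]
base=cv2.resize(im[160:205,250:300],None,fx=8,fy=8,interpolation=2)
def draw(img,c,yaw):
    for s,zz in [(7,.018),(7,.088),(3.5,.094)]:
        pts=[]
        for k in range(4):
            a=yaw+np.pi/4+k*np.pi/2; p=[c[0]+s*1.414e-3*np.cos(a),c[1]+s*1.414e-3*np.sin(a),zz]
            u=proj(P,p); pts.append(((u-[250,160])*8+4).astype(int))
        cv2.polylines(img,[np.array(pts)],True,(0,0,255),1)
for yaw in (20,30,40):
    b=base.copy(); draw(b,(.4345,-.2090),np.radians(yaw)); out.append(b)
cv2.imwrite('pics/c1.png',cv2.resize(np.vstack([np.hstack([base,out[0]]),np.hstack(out[1:])]),(800,600) if 0 else None,fx=.8,fy=.8))
```

```text
(no output)
```

View pics/c1.png

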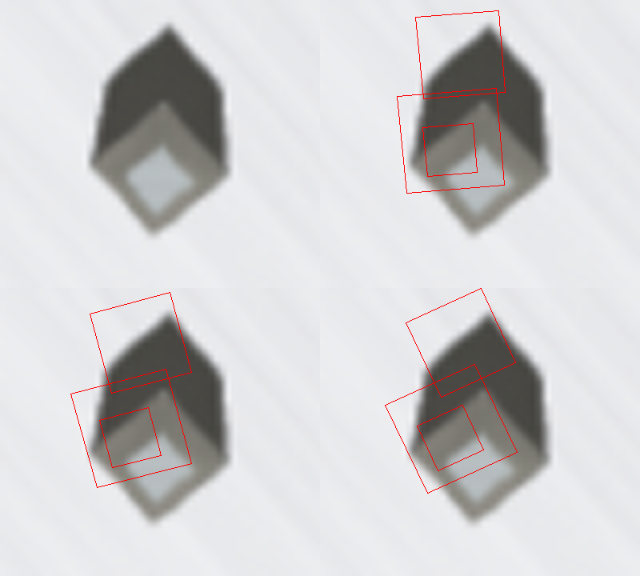

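```bash
cat >> h.py <<'E'
from scipy.optimize import least_squares
def fitsq(P,obs,x0):
    """obs: list of (half,z,[4 px in cyclic order])"""
    def f(x,full=False):
        r=[]
        for h,z,px in obs:
            for k,u in enumerate(px):
                a=x[2]-k*np.pi/2; r+=list(proj(P,[x[0]+h*1.4142*np.cos(a),x[1]+h*1.4142*np.sin(a),z])-u)
        return np.array(r)
    best=min((least_squares(f,[x0[0],x0[1],a]) for a in np.arange(4)*np.pi/2),key=lambda s:s.cost)
    x=best.x; print('sq fit',x[:2].round(4),'side yaw deg mod90',round(np.degrees(x[2]-np.pi/4)%90,1),'rms px',np.sqrt(2*best.cost/len(best.fun)).round(2)); return x
E
python3 - <<'E'
from h import *
P=camera_params('wrist')
c=lambda L:[np.array(u)/6.4+[250,160]-.5+.06 for u in L]
fitsq(P,[(.007,.088,c([(163,100),(228,172),(153,235),(90,163)])),(.0035,.094,c([(163,147),(192,182),(157,215),(127,178)]))],(.434,-.209))
E
```

```text
sq fit [ 0.4315 -0.214 ] side yaw deg mod90 56.0 rms px 0.28
```

```bash
python3 -m handwheel '0 0 0 -0.1226 0 0;0 0 0 -0.1226 0 0;0 0 0 -0.1226 0 0;0 0 0 -0.1226 0 0;0 0 0 -0.1226 0 0'
python3 -m handwheel '0 0 0 -0.1226 0 0;0 0 0 -0.1226 0 0;0 0 0 -0.1226 0 0;0 -0.006 -0.0393 0 0 0;0 -0.006 -0.0393 0 0 0'
python3 -m handwheel '0 -0.006 -0.0393 0 0 0;0 -0.006 -0.0393 0 0 0;0 -0.006 -0.0393 0 0 0;0 -0.006 -0.0393 0 0 0;0 -0.006 -0.0393 0 0 0'
python3 -m handwheel '0 -0.006 -0.0393 0 0 0;0 -0.006 -0.0393 0 0 0;0 -0.006 -0.0393 0 0 0;0 -0.006 -0.0393 0 0 0;0 -0.006 -0.0393 0 0 0'
python3 -m handwheel '0.02 -0.006 -0.0393 0 0 0;0.02 0 0 0 0 0;0 0 0 0 0 0'
python3 - <<'E'
from h import *
s,M=info(); P=camera_params('wrist'); im=snap('wrist','w2.png')
for l,z in [('tier_hub',.046),('tier',0)]:
    for m in mark_of('wrist',l)[:2]: print(l,m,ray(P,m['at'],z))
m=mark_of('wrist','tier_hub')[0]['at']; x0,y0=int(m[0])-60,int(m[1])-50
im=cv2.imread('pics/w2.png'); cv2.imwrite('pics/w2c.png',cv2.resize(im[y0:y0+100,x0:x0+120],None,fx=6,fy=6,interpolation=2)); print(x0,y0)
E
```

```text
time_s: 2.23
tool_pos: [0.4282, -0.221, 0.2523]
tool_rot: [-0.631, 1.57, -2.89]
contact_force: [0.2, 0.1, 0.2]
finger_gap: 0.0914
time_s: 2.65
tool_pos: [0.4418, -0.1437, 0.2522]
tool_rot: [-0.693, 1.57, -2.595]
contact_force: [0.8, 0.4, 0.1]
finger_gap: 0.0922
time_s: 3.07
tool_pos: [0.4767, 0.0547, 0.2526]
tool_rot: [0.55, 1.57, -1.347]
contact_force: [0.3, 0.0, 0.5]
finger_gap: 0.0911
time_s: 3.48
tool_pos: [0.5115, 0.2504, 0.2521]
tool_rot: [0.212, 1.57, -1.685]
contact_force: [0.9, -0.5, 1.0]
finger_gap: 0.0917
time_s: 3.73
tool_pos: [0.515, 0.2867, 0.2095]
tool_rot: [-0.828, 1.563, -2.72]
contact_force: [-0.5, -0.5, -0.1]
finger_gap: 0.0919
t 3.73 tcp [0.515  0.2867 0.2095] q [-0.07  0.46 -0.65  1.72  0.31  1.07 -1.14] F [-0.5 -0.5 -0.1] gap 0.0919
axes x,y,z cols
 [[-0.0068  0.9489 -0.3155]
 [-0.003  -0.3155 -0.9489]
 [-1.     -0.0055  0.005 ]]
tier_hub {'at': [280.1, 186.7], 'p': 0.95} [0.51467069 0.29214781 0.046     ]
tier {'at': [278.6, 173.6], 'p': 0.7} [0.51400708 0.29562102 0.        ]
tier {'at': [90.0, 76.6], 'p': 0.32} [0.37317382 0.44098859 0.        ]
220 136
```

View pics/w2.png

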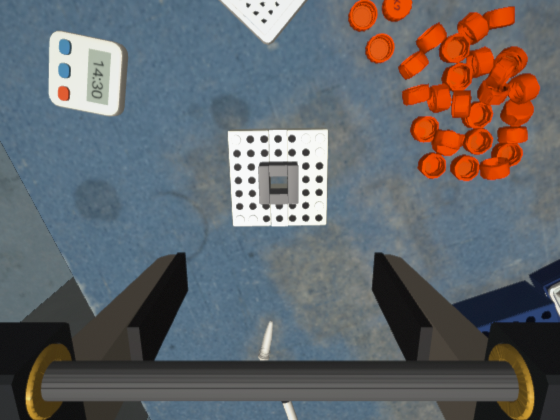

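View pics/w2c.png

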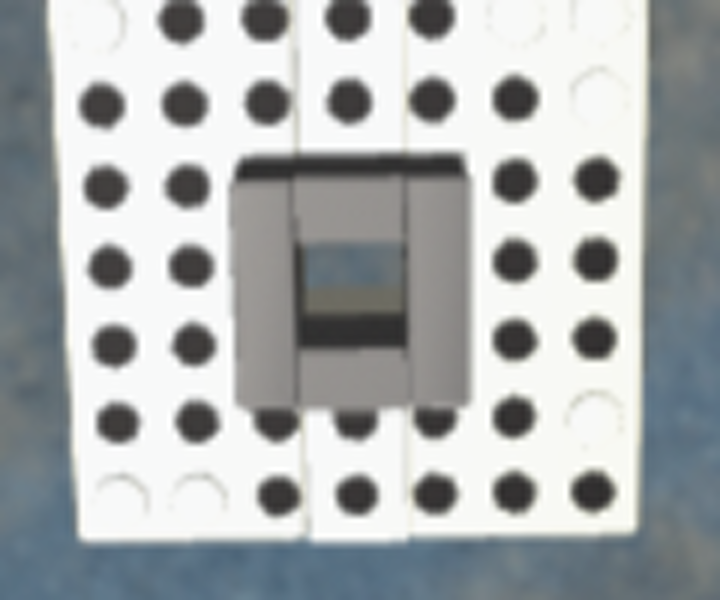

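Run:
```python
from h import *
P=camera_params('wrist')
c=lambda L:[(np.array(u)+.5)/6-.5+[220,136] for u in L]
hub=(.018,.046,c([(234,179),(468,177),(469,403),(237,407)])); bore=(.00825,.046,c([(297,241),(407,241),(407,347),(299,347)]))
fitsq(P,[hub],(.515,.292)); fitsq(P,[bore],(.515,.292)); x=fitsq(P,[hub,bore],(.515,.292))
togo([x[0],x[1],.0255],x[2]-np.pi/4);togo([x[0],x[1],.0255],x[2]+np.pi/4)
```

```text
sq fit [0.5177 0.2928] side yaw deg mod90 71.9 rms px 0.26
sq fit [0.5177 0.2926] side yaw deg mod90 71.5 rms px 0.1
sq fit [0.5177 0.2927] side yaw deg mod90 71.8 rms px 0.21
t 3.93 tcp [0.518  0.2855 0.2147] q [-0.07  0.46 -0.65  1.72  0.31  1.07 -1.14] F [-0.5  0.2  0.7] gap 0.0918
axes x,y,z cols
 [[ 1.300e-03  9.474e-01 -3.200e-01]
 [-6.000e-04 -3.200e-01 -9.474e-01]
 [-1.000e+00  1.400e-03  2.000e-04]]
shift tool [ 0.1892 -0.0029 -0.0067]
rotvec tool [-1.5794e+00  1.3000e-03 -1.0000e-03]
rotvec tool [ 1.5622e+00 -1.0000e-03 -1.2000e-03]
t 3.93 tcp [0.518  0.2855 0.2147] q [-0.07  0.46 -0.65  1.72  0.31  1.07 -1.14] F [-0.5  0.2  0.7] gap 0.0918
axes x,y,z cols
 [[ 1.300e-03  9.474e-01 -3.200e-01]
 [-6.000e-04 -3.200e-01 -9.474e-01]
 [-1.000e+00  1.400e-03  2.000e-04]]
shift tool [ 0.1892 -0.0029 -0.0067]
rotvec tool [ 3.133e+00 -2.200e-03 -3.000e-04]
rotvec tool [-0.0086  0.0002 -0.0014]
```

Run:
```python
from h import *
info();P=camera_params('wrist'); snap('wrist','w3.png'); np.save('P3.npy',P,allow_pickle=True)
im=cv2.imread('pics/w3.png'); x0,y0=220,136
cv2.imwrite('pics/w3c.png',cv2.resize(im[y0:y0+100,x0:x0+120],None,fx=6,fy=6,interpolation=2)); info()
```

```text
t 3.93 tcp [0.518  0.2855 0.2147] q [-0.07  0.46 -0.65  1.72  0.31  1.07 -1.14] F [-0.5  0.2  0.7] gap 0.0918
axes x,y,z cols
 [[ 1.300e-03  9.474e-01 -3.200e-01]
 [-6.000e-04 -3.200e-01 -9.474e-01]
 [-1.000e+00  1.400e-03  2.000e-04]]
t 3.98 tcp [0.518  0.2858 0.2151] q [-0.07  0.46 -0.65  1.72  0.31  1.07 -1.14] F [-0.9 -0.8 -0.8] gap 0.0921
axes x,y,z cols
 [[ 1.900e-03  9.475e-01 -3.198e-01]
 [-2.000e-04 -3.198e-01 -9.475e-01]
 [-1.000e+00  1.900e-03 -4.000e-04]]
```

View pics/w3c.png

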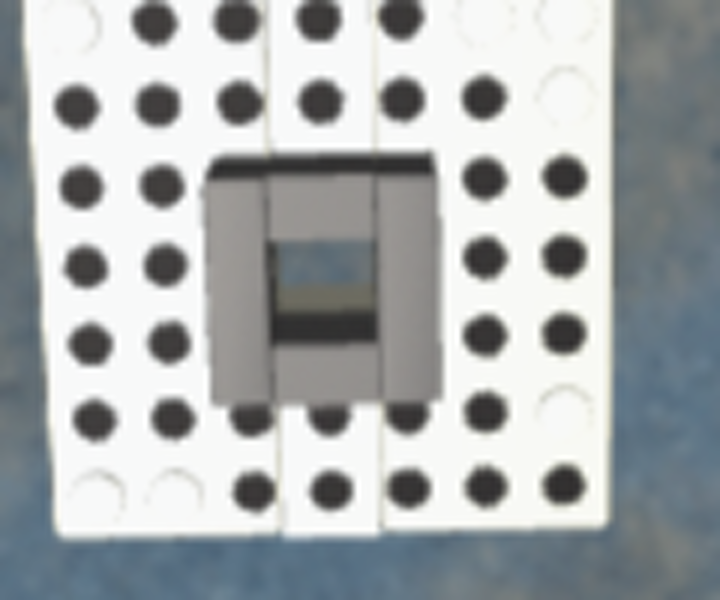

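Run:
```python
from h import *
P=np.load('P3.npy',allow_pickle=True).item()
c=lambda L:[(np.array(u)+.5)/6-.5+[220,136] for u in L]
hub=(.018,.046,c([(206,180),(437,177),(441,399),(212,404)])); bore=(.00825,.046,c([(268,241),(376,240),(378,342),(271,343)]))
fitsq(P,[hub],(.515,.292)); fitsq(P,[bore],(.515,.292)); x=fitsq(P,[hub,bore],(.515,.292))
togo([x[0],x[1],.0255],np.radians(71.5+90))
```

```text
sq fit [0.5137 0.2943] side yaw deg mod90 72.3 rms px 0.53
sq fit [0.5136 0.2944] side yaw deg mod90 72.1 rms px 0.21
sq fit [0.5136 0.2944] side yaw deg mod90 72.3 rms px 0.4
t 3.98 tcp [0.518  0.2858 0.2151] q [-0.07  0.46 -0.65  1.72  0.31  1.07 -1.14] F [-0.9 -0.8 -0.8] gap 0.0921
axes x,y,z cols
 [[ 1.900e-03  9.475e-01 -3.198e-01]
 [-2.000e-04 -3.198e-01 -9.475e-01]
 [-1.000e+00  1.900e-03 -4.000e-04]]
shift tool [ 0.1896 -0.0072 -0.0066]
rotvec tool [ 3.1389e+00 -2.9000e-03  7.0000e-04]
rotvec tool [-0.0027 -0.0004 -0.0019]
```

```bash
python3 -m handwheel '0.035 -0.003 -0.0035 0 0 0;0.035 -0.003 -0.003 0 0 0;0.03 0 0 0 0 0;0 0 0 0 0 0;0 0 0 0 0 0'
python3 - <<'E'
from h import *
info();P=camera_params('wrist'); snap('wrist','w4.png'); np.save('P4.npy',P,allow_pickle=True)
m=mark_of('wrist','tier_hub'); print(m,ray(P,m[0]['at'],.046)); u=proj(P,[.5137,.2943,.046]); print(u)
x0,y0=int(u[0])-65,int(u[1])-50
im=cv2.imread('pics/w4.png'); print(x0,y0)
cv2.imwrite('pics/w4c.png',cv2.resize(im[y0:y0+100,x0:x0+130],None,fx=6,fy=6,interpolation=2)); info()
E
```

```text
time_s: 4.4
tool_pos: [0.5133, 0.2944, 0.1141]
tool_rot: [-0.448, 1.569, -2.343]
contact_force: [0.5, 0.4, 0.2]
finger_gap: 0.0919
t 4.4 tcp [0.5133 0.2944 0.1141] q [-0.13  0.58 -0.59  1.8   0.4   0.89 -1.23] F [0.5 0.4 0.2] gap 0.0919
axes x,y,z cols
 [[-9.000e-04  9.480e-01 -3.182e-01]
 [-1.000e-03 -3.182e-01 -9.480e-01]
 [-1.000e+00 -6.000e-04  1.200e-03]]
[{'at': [284.2, 228.6], 'p': 0.75}] [0.51419923 0.29255833 0.046     ]
[282.67213645 226.49269281]
217 176
t 4.5 tcp [0.5148 0.2959 0.1164] q [-0.13  0.57 -0.59  1.8   0.4   0.89 -1.23] F [-0.7  0.9  1. ] gap 0.0918
axes x,y,z cols
 [[ 0.0034  0.9481 -0.3179]
 [ 0.0017 -0.3179 -0.9481]
 [-1.      0.0027 -0.0027]]
```

View pics/w4c.png

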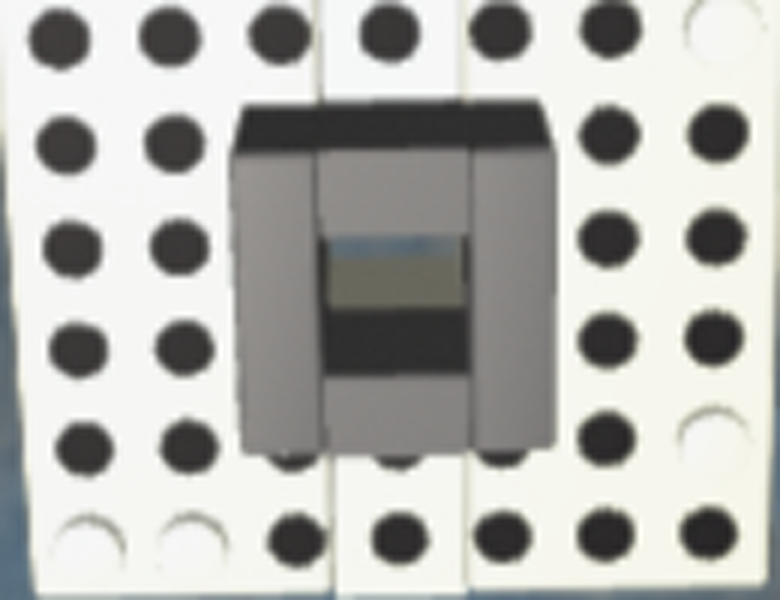

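Run:
```python
from h import *
P=np.load('P4.npy',allow_pickle=True).item()
c=lambda L:[(np.array(u)+.5)/6-.5+[217,176] for u in L]
hub=(.018,.046,c([(232,152),(555,148),(555,447),(242,452)])); bore=(.00825,.046,c([(322,238),(467,235),(470,375),(325,375)]))
fitsq(P,[hub],(.515,.292)); fitsq(P,[bore],(.515,.292)); x=fitsq(P,[hub,bore],(.515,.292))
togo([x[0],x[1],.0255],np.radians(71.9+90))
```

```text
sq fit [0.5137 0.2946] side yaw deg mod90 72.4 rms px 0.48
sq fit [0.5136 0.2942] side yaw deg mod90 72.4 rms px 0.23
sq fit [0.5137 0.2944] side yaw deg mod90 72.4 rms px 0.43
t 4.5 tcp [0.5148 0.2959 0.1164] q [-0.13  0.57 -0.59  1.8   0.4   0.89 -1.23] F [-0.7  0.9  1. ] gap 0.0918
axes x,y,z cols
 [[ 0.0034  0.9481 -0.3179]
 [ 0.0017 -0.3179 -0.9481]
 [-1.      0.0027 -0.0027]]
shift tool [ 0.0909 -0.0008  0.0021]
rotvec tool [ 3.134  -0.0042  0.0041]
rotvec tool [-0.0076 -0.0026 -0.0027]
```

```bash
python3 -m handwheel '0.03 0 0.001 -0.0076 0 0;0.03 0 0 0 0 0;0.015 0 0 0 0 0;0 0 0 0 0 0;0 0 0 0 0 0' 0.75
python3 -m handwheel '0 0 0 0 0 0;0 0 0 0 0 0'
python3 - <<'E'
from h import *
togo([.5137,.2944,.0255],np.radians(72.3+90))
E
```

```text
time_s: 4.92
tool_pos: [0.5139, 0.2952, 0.0406]
tool_rot: [2.39, 1.569, 0.504]
contact_force: [-0.2, 0.5, 1.0]
finger_gap: 0.069
time_s: 5.08
tool_pos: [0.5143, 0.2956, 0.0412]
tool_rot: [2.38, 1.567, 0.494]
contact_force: [0.2, 0.3, -0.5]
finger_gap: 0.0689
t 5.08 tcp [0.5143 0.2956 0.0412] q [-0.18  0.67 -0.54  1.83  0.48  0.76 -1.28] F [ 0.2  0.3 -0.5] gap 0.0689
axes x,y,z cols
 [[ 0.0036  0.9508 -0.3098]
 [ 0.0019 -0.3098 -0.9508]
 [-1.      0.0028 -0.0029]]
shift tool [ 0.0157 -0.0002  0.0014]
rotvec tool [ 3.1355 -0.0044  0.0046]
rotvec tool [-0.006  -0.0029 -0.0028]
```

```bash
python3 -m handwheel '0.008 0 0.001 0 -0.003 -0.003;0.007 0 0 0 0 0;0 0 0 0 0 0;0 0 0 0 0 0'
python3 -m handwheel '0 0 0 0 0 0;0 0 0 0 0 0;0 0 0 0 0 0;0 0 0 0 0 0;0 0 0 0 0 0' 0 30
python3 -m handwheel '0 0 0 0 0 0;0 0 0 0 0 0' 
python3 -c "
from h import *
info()"
```

```text
time_s: 5.42
tool_pos: [0.5121, 0.2934, 0.0233]
tool_rot: [-0.767, 1.565, -2.653]
contact_force: [-0.6, -0.2, 0.7]
finger_gap: 0.069
time_s: 5.83
tool_pos: [0.5125, 0.2937, 0.0239]
tool_rot: [-0.757, 1.567, -2.643]
contact_force: [0.5, -0.2, -0.5]
finger_gap: 0.0375
time_s: 6.0
tool_pos: [0.5126, 0.2937, 0.0239]
tool_rot: [-0.747, 1.567, -2.632]
contact_force: [0.9, 0.1, 0.9]
finger_gap: 0.0362
t 6.0 tcp [0.5126 0.2937 0.0239] q [-0.19  0.7  -0.52  1.84  0.49  0.74 -1.29] F [0.9 0.1 0.9] gap 0.0362
axes x,y,z cols
 [[-0.0034  0.9509 -0.3095]
 [-0.0019 -0.3095 -0.9509]
 [-1.     -0.0027  0.0029]]
```

```bash
python3 -m handwheel '-0.005 0 0 0 0 0;-0.015 0 0 0 0 0;-0.03 0 0 0 0 0;-0.035 0 0 0 0 0;-0.035 0 0 0 0 0'
python3 -m handwheel '-0.035 0 0 0 0 0;-0.02 0 0 0 0 0;-0.01 0 0 0 0 0;0 0 0 0 0 0'
python3 - <<'E'
from h import *
s,M=info(); P=camera_params('wrist'); T=np.array(P['T'])
tc=np.eye(4); tc[:3,:3]=M; tc[:3,3]=s['tool_pos']; X=np.linalg.inv(tc)@T; print(X.round(4))
x=np.array([.0024,.0006,-1]);y=np.array([.2725,-.9621,0]);z=np.array([-.9621,-.2725,-.0025])
t1=np.eye(4);t1[:3,:3]=np.c_[x,y,z];t1[:3,3]=[.4321,-.2146,.2535]; P['T']=t1@X
c=lambda L:[np.array(u)/6.4+[250,160]-.5+.06 for u in L]
fitsq(P,[(.007,.088,c([(163,100),(228,172),(153,235),(90,163)])),(.0035,.094,c([(163,147),(192,182),(157,215),(127,178)]))],(.434,-.209))
snap('wrist','w5.png')
E
```

```text
time_s: 6.42
tool_pos: [0.5122, 0.2939, 0.1458]
tool_rot: [-0.869, 1.565, -2.754]
contact_force: [0.6, 0.7, -1.3]
finger_gap: 0.0358
time_s: 6.75
tool_pos: [0.5141, 0.2949, 0.212]
tool_rot: [1.949, 1.57, 0.064]
contact_force: [-0.6, 0.3, -1.1]
finger_gap: 0.0357
t 6.75 tcp [0.5141 0.2949 0.212 ] q [-0.08  0.46 -0.65  1.72  0.32  1.07 -1.16] F [-0.6  0.3 -1.1] gap 0.0357
axes x,y,z cols
 [[ 8.000e-04  9.509e-01 -3.094e-01]
 [ 1.000e-04 -3.094e-01 -9.509e-01]
 [-1.000e+00  8.000e-04 -3.000e-04]]
[[ 3.000e-04 -2.865e-01  9.581e-01 -1.712e-01]
 [ 1.000e+00 -4.000e-04 -5.000e-04 -1.600e-03]
 [ 6.000e-04  9.581e-01  2.865e-01 -8.130e-02]
 [ 0.000e+00  0.000e+00  0.000e+00  1.000e+00]]
sq fit [ 0.4366 -0.2068] side yaw deg mod90 56.6 rms px 0.28
```

View pics/w5.png

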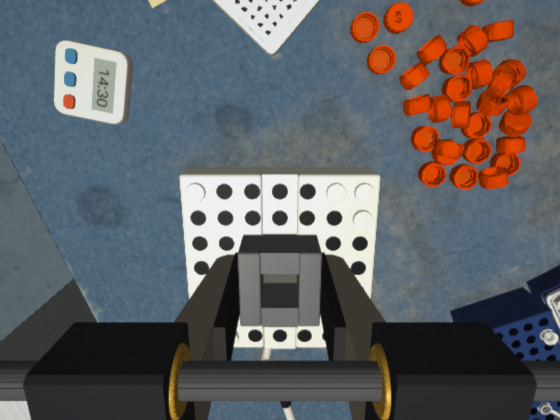

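```bash
python3 -m handwheel '0 0 0 0.09 0 0;0 0 0 0.09 0 0;0 0 0 0.089 0 0;0 0.0066 0.0176 0 0 0;0 0.0133 0.0353 0 0 0'
python3 -m handwheel '0 0.0133 0.0353 0 0 0;0 0.0133 0.0353 0 0 0;0 0.0133 0.0353 0 0 0;0 0.0133 0.0353 0 0 0;0 0.0133 0.0353 0 0 0'
python3 -m handwheel '0 0.0133 0.0353 0 0 0;0 0.0133 0.0353 0 0 0;0 0.0133 0.0353 0 0 0;0 0.0133 0.0353 0 0 0;0 0.0133 0.0353 0 0 0'
python3 -m handwheel '0 0.0133 0.0353 0 0 0;0 0.0133 0.0353 0 0 0;0 0.0133 0.0353 0 0 0;0 0.0133 0.0353 0 0 0;0 0.0066 0.0176 0 0 0'
python3 -m handwheel '0 0 0 0 0 0;0 0 0 0 0 0;0 0 0 0 0 0;0 0 0 0 0 0;0 0 0 0 0 0'
python3 - <<'E'
from h import *
s,M=info(); P=camera_params('wrist'); snap('wrist','w6.png'); np.save('P6.npy',P,allow_pickle=True); info()
u=proj(P,(.435,-.21,.09)); print(u);x0,y0=int(u[0])-50,max(0,int(u[1])-40)
im=cv2.imread('pics/w6.png'); print(x0,y0)
cv2.imwrite('pics/w6c.png',cv2.resize(im[y0:y0+75,x0:x0+100],None,fx=8,fy=8,interpolation=2))
E
```

```text
time_s: 7.22
tool_pos: [0.4988, 0.2422, 0.2068]
tool_rot: [-1.051, 1.564, 3.084]
contact_force: [-0.4, -1.1, -0.2]
finger_gap: 0.036
time_s: 7.63
tool_pos: [0.4566, 0.053, 0.2076]
tool_rot: [-0.73, 1.563, -2.885]
contact_force: [1.3, 0.0, -0.5]
finger_gap: 0.0357
time_s: 8.05
tool_pos: [0.4148, -0.1304, 0.2084]
tool_rot: [-0.87, 1.564, -3.024]
contact_force: [-0.7, -0.3, -1.0]
finger_gap: 0.0357
time_s: 8.47
tool_pos: [0.3762, -0.2983, 0.2085]
tool_rot: [-0.828, 1.563, -2.988]
contact_force: [0.1, -0.5, -1.0]
finger_gap: 0.0356
time_s: 8.88
tool_pos: [0.3797, -0.2929, 0.2101]
tool_rot: [-0.715, 1.566, -2.867]
contact_force: [-0.1, -0.0, -0.7]
finger_gap: 0.0357
t 8.88 tcp [ 0.3797 -0.2929  0.2101] q [ 0.85  0.21 -0.3   1.99  0.08  0.95 -0.07] F [-0.1 -0.  -0.7] gap 0.0357
axes x,y,z cols
 [[-0.0044  0.8358 -0.5491]
 [-0.0012 -0.5491 -0.8358]
 [-1.     -0.003   0.0034]]
t 8.93 tcp [ 0.3797 -0.2932  0.2103] q [ 0.85  0.21 -0.3   1.99  0.08  0.95 -0.07] F [-0.1 -0.2 -1.3] gap 0.0361
axes x,y,z cols
 [[-0.0041  0.8356 -0.5493]
 [-0.0016 -0.5493 -0.8356]
 [-1.     -0.0025  0.0036]]
[283.20073444  72.21712319]
233 32
```

View pics/w6.png

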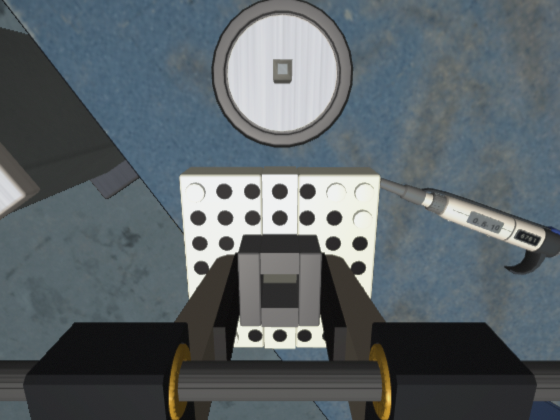

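View pics/w6c.png

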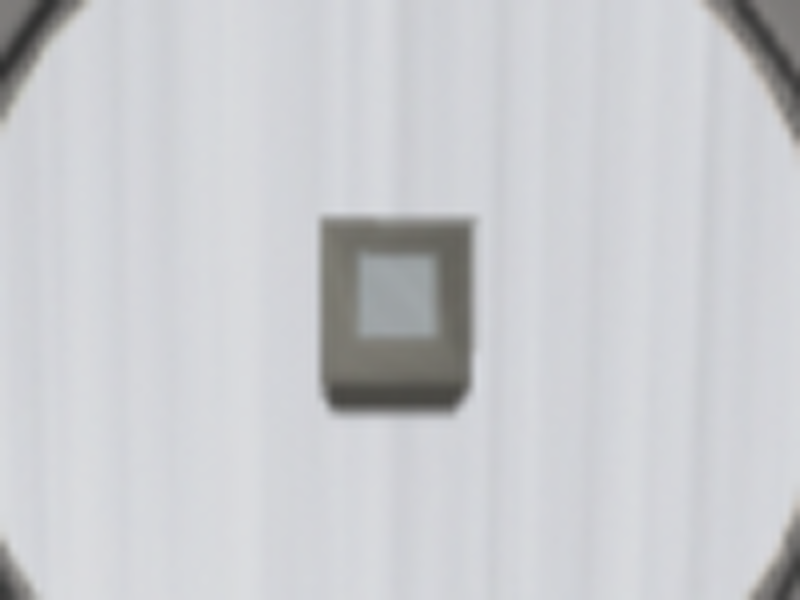

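Run:
```python
from h import *
P=np.load('P6.npy',allow_pickle=True).item()
c=lambda L:[(np.array(u)+.5)/8-.5+[233,32] for u in L]
a=(.0035,.094,c([(357,254),(437,254),(437,338),(357,338)])); b=(.007,.088,c([(320,218),(474,217),(471,384),(320,384)]))
fitsq(P,[a],(.435,-.21)); fitsq(P,[b],(.435,-.21)); x=fitsq(P,[a,b],(.435,-.21))
s,M=info()
hub=s['tool_pos']+M@[0,0,-.001]; d=np.array([x[0],x[1],0])-hub; print('tool shift hub->shaft',(M.T@d).round(4))
im=cv2.imread('pics/w6.png'); cv2.imwrite('pics/w6h.png',cv2.resize(im[230:335,210:350],None,fx=5,fy=5,interpolation=2))
im=cv2.imread('pics/w6.png')
```

```text
sq fit [ 0.4356 -0.2078] side yaw deg mod90 56.7 rms px 0.07
sq fit [ 0.4355 -0.2078] side yaw deg mod90 56.5 rms px 0.13
sq fit [ 0.4355 -0.2078] side yaw deg mod90 56.6 rms px 0.11
t 8.93 tcp [ 0.3797 -0.2932  0.2103] q [ 0.85  0.21 -0.3   1.99  0.08  0.95 -0.07] F [-0.1 -0.2 -1.3] gap 0.0361
axes x,y,z cols
 [[-0.0041  0.8356 -0.5493]
 [-0.0016 -0.5493 -0.8356]
 [-1.     -0.0025  0.0036]]
tool shift hub->shaft [ 2.100e-01  2.000e-04 -1.018e-01]
```

View pics/w6h.png

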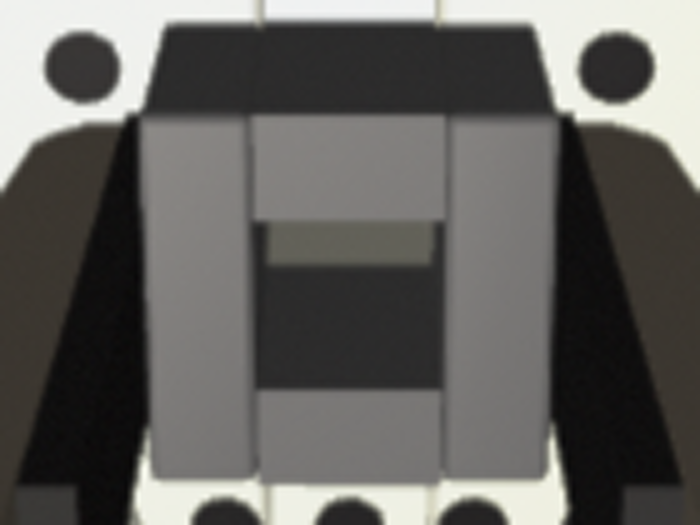

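Run:
```python
from h import *
P=np.load('P6.npy',allow_pickle=True).item()
c=lambda L:[(np.array(u)+.5)/5-.5+[210,230] for u in L]
s,M=info()
for dz in (.020,.022,.024):
    z=s['tool_pos'][2]+dz
    x=fitsq(P,[(.018,z,c([(140,117),(560,118),(548,478),(153,480)])),(.00825,z,c([(252,220),(446,222),(442,388),(257,388)]))],(.38,-.293))
    print(dz,(M.T@(np.array([x[0],x[1],z])-s['tool_pos'])).round(4), (M.T@(np.array([.4355,-.2078,z])-np.array([x[0],x[1],z]))).round(4))
```

```text
t 8.93 tcp [ 0.3797 -0.2932  0.2103] q [ 0.85  0.21 -0.3   1.99  0.08  0.95 -0.07] F [-0.1 -0.2 -1.3] gap 0.0361
axes x,y,z cols
 [[-0.0041  0.8356 -0.5493]
 [-0.0016 -0.5493 -0.8356]
 [-1.     -0.0025  0.0036]]
sq fit [ 0.3781 -0.2924] side yaw deg mod90 56.8 rms px 0.34
0.02 [-0.02   -0.0018  0.0003] [-0.0004  0.0015 -0.1022]
sq fit [ 0.3787 -0.2915] side yaw deg mod90 56.8 rms px 0.41
0.022 [-0.022  -0.0018 -0.0008] [-0.0004  0.0015 -0.1011]
sq fit [ 0.3793 -0.2906] side yaw deg mod90 56.8 rms px 0.74
0.024 [-0.024  -0.0018 -0.0018] [-0.0004  0.0015 -0.1001]
```

```bash
python3 -m handwheel '0 0.0005 -0.02 0 0.003 0.003;0 0.0005 -0.035 0 0 0;0 0.0005 -0.030 0 0 0;0.02 0 -0.0162 0 0 0;0.03 0 0 0 0 0'
python3 -m handwheel '0.02 0 0 0 0 0;0.01 0 0 0 0 0;0 0 0 0 0 0;0 0 0 0 0 0;0 0 0 0 0 0'
python3 - <<'E'
from h import *
s,M=info(); print(M.T@(np.array([.4355,-.2078,.118])-s['tool_pos']))
P=camera_params('wrist'); snap('wrist','w7.png'); np.save('P7.npy',P,allow_pickle=True); snap('scene','s7.png'); snap('top','t7.png')
im=cv2.imread('pics/w7.png'); a=cv2.resize(im[210:350,200:360],None,fx=3,fy=3,interpolation=2)
b=cv2.resize(cv2.imread('pics/s7.png')[120:220,280:390],(462,420),interpolation=2)
cv2.imwrite('pics/w7h.png',np.hstack([a[:420,:],b])[:, :800+150][:,:942] if 0 else cv2.resize(np.hstack([a,b]),None,fx=.84,fy=.84))
E
```

```text
time_s: 9.35
tool_pos: [0.4413, -0.2072, 0.1627]
tool_rot: [1.815, 1.562, -0.332]
contact_force: [0.1, -0.2, -1.4]
finger_gap: 0.0354
time_s: 9.77
tool_pos: [0.4373, -0.2112, 0.1315]
tool_rot: [1.413, 1.568, -0.742]
contact_force: [0.2, -0.9, -0.6]
finger_gap: 0.036
t 9.77 tcp [ 0.4373 -0.2112  0.1315] q [ 0.68  0.33 -0.35  2.05  0.16  0.78 -0.35] F [ 0.2 -0.9 -0.6] gap 0.036
axes x,y,z cols
 [[ 2.300e-03  8.344e-01 -5.512e-01]
 [-2.100e-03 -5.512e-01 -8.344e-01]
 [-1.000e+00  3.000e-03  5.000e-04]]
[ 0.01352264 -0.0034709  -0.00184325]
```

View pics/w7h.png

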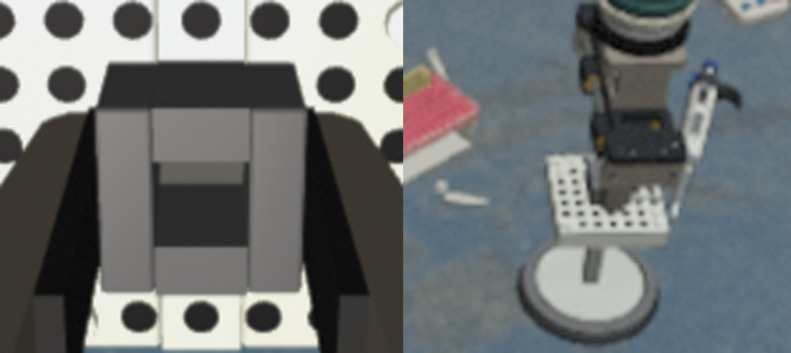

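```bash
python3 -m handwheel '0.004 -0.001 -0.001 0 0 0;0.005 -0.0005 0 0 0 0;0.005 0 0 0 0 0;0.005 0 0 0 0 0;0 0 0 0 0 0'
python3 -m handwheel '0.004 0 0 0 0 0;0.004 0 0 0 0 0;0 0 0 0 0 0;0 0 0 0 0 0'
python3 - <<'E'
from h import *
s,M=info(); print(M.T@(np.array([.4355,-.2078,.042])-s['tool_pos']))
snap('wrist','w8.png'); snap('scene','s8.png')
im=cv2.imread('pics/w8.png'); a=cv2.resize(im[210:350,200:360],None,fx=3,fy=3,interpolation=2)
b=cv2.resize(cv2.imread('pics/s8.png')[120:220,280:390],(462,420),interpolation=2)
cv2.imwrite('pics/w8h.png',cv2.resize(np.hstack([a,b]),None,fx=.84,fy=.84))
E
```

```text
time_s: 10.33
tool_pos: [0.4352, -0.209, 0.1102]
tool_rot: [-0.668, 1.57, -2.823]
contact_force: [-0.4, -0.3, -1.0]
finger_gap: 0.0355
time_s: 10.67
tool_pos: [0.4356, -0.209, 0.103]
tool_rot: [0.172, 1.57, -1.983]
contact_force: [0.3, 0.9, -1.3]
finger_gap: 0.0358
t 10.67 tcp [ 0.4356 -0.209   0.103 ] q [ 0.66  0.38 -0.33  2.08  0.19  0.72 -0.38] F [ 0.3  0.9 -1.3] gap 0.0358
axes x,y,z cols
 [[-3.000e-04  8.345e-01 -5.510e-01]
 [-7.000e-04 -5.510e-01 -8.345e-01]
 [-1.000e+00  1.000e-04  8.000e-04]]
[ 0.0610216  -0.00074019 -0.00105378]
```

View pics/w8h.png

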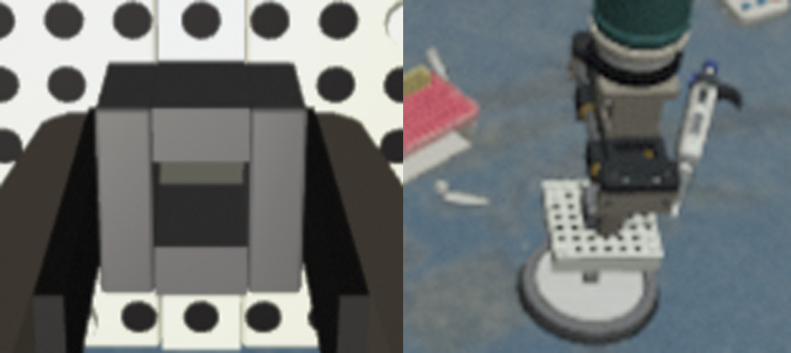

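```bash
python3 -m handwheel '0.005 0 0 0 0 0;0.005 0 0 0 0 0;0.005 0 0 0 0 0;0.005 0 0 0 0 0;0 0 0 0 0 0'
python3 -m handwheel '0.005 0 0 0 0 0;0.005 0 0 0 0 0;0.005 0 0 0 0 0;0.005 0 0 0 0 0;0 0 0 0 0 0'
python3 -m handwheel '0.005 0 0 0 0 0;0.004 0 0 0 0 0;0 0 0 0 0 0;0 0 0 0 0 0'
python3 - <<'E'
from h import *
s,M=info(); print(M.T@(np.array([.4355,-.2078,.042])-s['tool_pos']))
snap('wrist','w9.png'); snap('scene','s9.png')
im=cv2.imread('pics/w9.png'); a=cv2.resize(im[210:350,200:360],None,fx=3,fy=3,interpolation=2)
b=cv2.resize(cv2.imread('pics/s9.png')[120:220,280:390],(462,420),interpolation=2)
cv2.imwrite('pics/w9h.png',cv2.resize(np.hstack([a,b]),None,fx=.84,fy=.84))
E
```

```text
time_s: 11.18
tool_pos: [0.4353, -0.209, 0.0822]
tool_rot: [-0.562, 1.57, -2.716]
contact_force: [0.4, -0.4, -1.4]
finger_gap: 0.0359
time_s: 11.6
tool_pos: [0.4353, -0.2091, 0.0623]
tool_rot: [-0.469, 1.57, -2.623]
contact_force: [0.5, 0.3, -1.6]
finger_gap: 0.0357
time_s: 11.93
tool_pos: [0.4356, -0.2091, 0.0541]
tool_rot: [0.401, 1.57, -1.753]
contact_force: [-1.1, -1.0, -1.2]
finger_gap: 0.0361
t 11.93 tcp [ 0.4356 -0.2091  0.0541] q [ 0.63  0.46 -0.3   2.1   0.23  0.61 -0.42] F [-1.1 -1.  -1.2] gap 0.0361
axes x,y,z cols
 [[-2.000e-04  8.345e-01 -5.509e-01]
 [-8.000e-04 -5.509e-01 -8.345e-01]
 [-1.000e+00  3.000e-04  8.000e-04]]
[ 0.01210642 -0.00082114 -0.0010449 ]
```

View pics/w9h.png

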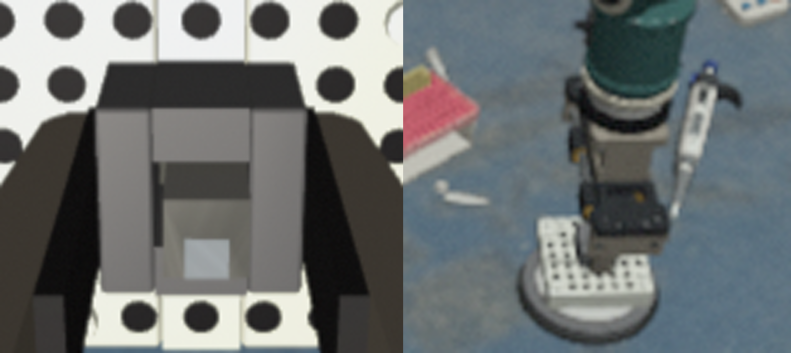

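```bash
python3 -m handwheel '0.003 0.0005 0 0 0 0;0.003 0.0005 0 0 0 0;0.003 0 0 0 0 0;0 0 0 0 0 0;0 0 0 0 0 0'
python3 -m handwheel '0.0015 0 0 0 0 0;0 0 0 0 0 0;0 0 0 0 0 0'
python3 -m handwheel '0.001 0 0 0 0 0;0 0 0 0 0 0;0 0 0 0 0 0'
```

```text
time_s: 12.45
tool_pos: [0.4364, -0.2097, 0.045]
tool_rot: [0.293, 1.57, -1.861]
contact_force: [0.1, 0.0, -0.9]
finger_gap: 0.0358
time_s: 12.7
tool_pos: [0.4366, -0.2098, 0.0438]
tool_rot: [0.806, 1.57, -1.348]
contact_force: [-0.0, 0.2, -2.2]
finger_gap: 0.0357
time_s: 12.95
tool_pos: [0.4366, -0.2098, 0.0429]
tool_rot: [0.9, 1.57, -1.254]
contact_force: [0.8, -0.0, -1.7]
finger_gap: 0.0358
```

```bash
python3 -m handwheel '0.001 0 0 0 0 0;0 0 0 0 0 0;0 0 0 0 0 0'
python3 -m handwheel '0.001 0 0 0 0 0;0 0 0 0 0 0;0 0 0 0 0 0'
python3 -m handwheel '0.001 0 0 0 0 0;0 0 0 0 0 0;0 0 0 0 0 0'
```

```text
time_s: 13.2
tool_pos: [0.4368, -0.2099, 0.042]
tool_rot: [1.03, 1.569, -1.125]
contact_force: [-0.8, -1.0, 1.0]
finger_gap: 0.036
time_s: 13.45
tool_pos: [0.4369, -0.2099, 0.0418]
tool_rot: [0.836, 1.569, -1.319]
contact_force: [-0.4, 1.0, 10.9]
finger_gap: 0.036
time_s: 13.7
tool_pos: [0.4369, -0.2099, 0.0418]
tool_rot: [0.697, 1.569, -1.457]
contact_force: [-4.7, 2.1, 21.1]
finger_gap: 0.0358
```

```bash
python3 -m handwheel '-0.0016 0 0 0 0 0;0 0 0 0 0 0'
python3 - <<'E'
from h import *
info(); snap('wrist','w10.png'); snap('scene','s10.png')
im=cv2.imread('pics/w10.png'); a=cv2.resize(im[210:350,200:360],None,fx=3,fy=3,interpolation=2)
b=cv2.resize(cv2.imread('pics/s10.png')[120:220,280:390],(462,420),interpolation=2)
cv2.imwrite('pics/w10h.png',cv2.resize(np.hstack([a,b]),None,fx=.84,fy=.84))
E
```

```text
time_s: 13.87
tool_pos: [0.437, -0.21, 0.0419]
tool_rot: [1.303, 1.569, -0.852]
contact_force: [0.2, 1.0, 4.1]
finger_gap: 0.0361
t 13.87 tcp [ 0.437  -0.21    0.0419] q [ 0.62  0.49 -0.29  2.1   0.25  0.58 -0.43] F [0.2 1.  4.1] gap 0.0361
axes x,y,z cols
 [[ 1.500e-03  8.345e-01 -5.510e-01]
 [-1.700e-03 -5.510e-01 -8.345e-01]
 [-1.000e+00  2.200e-03  6.000e-04]]
```

View pics/w10h.png

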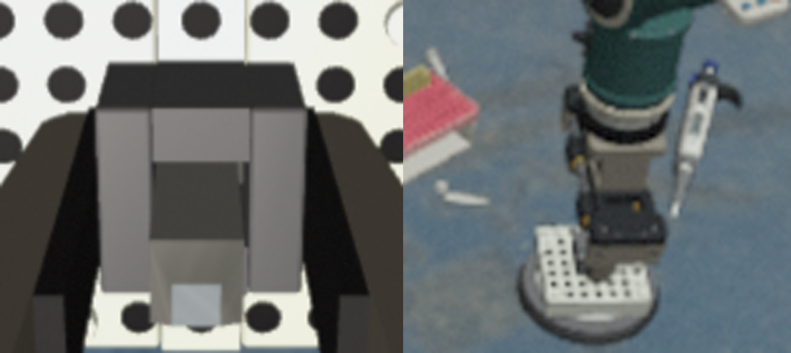

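```bash
python3 -m handwheel '0 0 0 0 0 0;0 0 0 0 0 0;0 0 0 0 0 0;0 0 0 0 0 0' 0.6
python3 -m handwheel '-0.008 0 0 0 0 0;-0.010 0 0 0 0 0;-0.007 0 0 0 0 0;0 0 0 0 0 0;0 0 0 0 0 0'
python3 - <<'E'
from h import *
info(); snap('wrist','w11.png'); snap('scene','s11.png'); info()
im=cv2.imread('pics/w11.png'); a=cv2.resize(im[180:380,170:390],None,fx=2.1,fy=2.1,interpolation=2)
b=cv2.resize(cv2.imread('pics/s11.png')[120:220,280:390],(462,420),interpolation=2)
cv2.imwrite('pics/w11h.png',cv2.resize(np.hstack([a,b]),None,fx=.84,fy=.84))
E
```

```text
time_s: 14.3
tool_pos: [0.4364, -0.2098, 0.0411]
tool_rot: [0.424, 1.57, -1.731]
contact_force: [0.9, 0.3, -0.0]
finger_gap: 0.055
time_s: 14.72
tool_pos: [0.4371, -0.2102, 0.0674]
tool_rot: [1.365, 1.568, -0.79]
contact_force: [-0.3, 0.3, -1.0]
finger_gap: 0.0552
t 14.72 tcp [ 0.4371 -0.2102  0.0674] q [ 0.64  0.44 -0.31  2.09  0.22  0.64 -0.41] F [-0.3  0.3 -1. ] gap 0.0552
axes x,y,z cols
 [[ 2.100e-03  8.343e-01 -5.513e-01]
 [-2.100e-03 -5.513e-01 -8.343e-01]
 [-1.000e+00  2.900e-03  6.000e-04]]
t 14.82 tcp [ 0.4365 -0.2099  0.0666] q [ 0.64  0.44 -0.31  2.09  0.22  0.64 -0.41] F [0.4 0.4 0.4] gap 0.0555
axes x,y,z cols
 [[ 5.000e-04  8.344e-01 -5.512e-01]
 [-1.300e-03 -5.512e-01 -8.344e-01]
 [-1.000e+00  1.100e-03  8.000e-04]]
```

View pics/w11h.png

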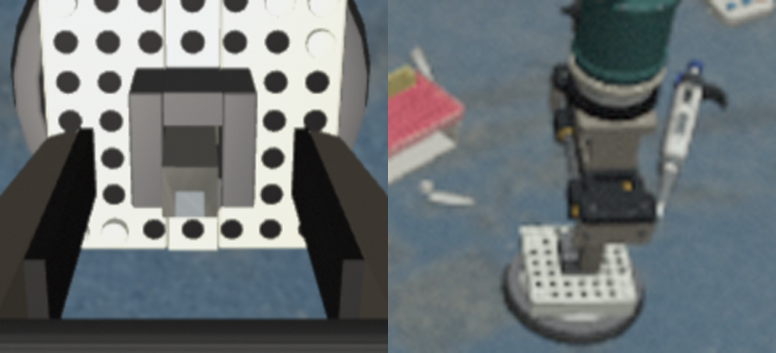

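```bash
python3 - <<'E'
from h import *
s,M=info();P=camera_params('wrist'); p=ray(P,(277.6,295),.094); print(p,M.T@(p-s['tool_pos']))
E
python3 -m handwheel '0 0 0 0 0 0;0 0 0 0 0 0;0 0 0 0 0 0;0 0 0 0 0 0;0 0 0 0 0 0' 0.25
python3 -m handwheel '0 0 0 0 0 0;0 0 0 0 0 0;0 0 0 0 0 0;0 0 0 0 0 0;0 0 0 0 0 0' 0 40
python3 -m handwheel '0 0 0 0 0 0;0 0 0 0 0 0'
python3 - <<'E'
from h import *
info(); snap('wrist','w12.png')
im=cv2.imread('pics/w12.png'); a=cv2.resize(im[180:380,170:390],None,fx=3,fy=3,interpolation=2)
cv2.imwrite('pics/w12h.png',a)
E
```

```text
t 14.82 tcp [ 0.4365 -0.2099  0.0666] q [ 0.64  0.44 -0.31  2.09  0.22  0.64 -0.41] F [0.4 0.4 0.4] gap 0.0555
axes x,y,z cols
 [[ 5.000e-04  8.344e-01 -5.512e-01]
 [-1.300e-03 -5.512e-01 -8.344e-01]
 [-1.000e+00  1.100e-03  8.000e-04]]
[ 0.4351527  -0.20736032  0.094     ] [-0.02743186 -0.00249833 -0.00132795]
time_s: 15.23
tool_pos: [0.4365, -0.2097, 0.0663]
tool_rot: [0.676, 1.57, -1.478]
contact_force: [0.5, 0.5, 0.0]
finger_gap: 0.0244
time_s: 15.65
tool_pos: [0.4364, -0.2097, 0.0663]
tool_rot: [0.466, 1.57, -1.688]
contact_force: [-0.0, 0.9, -0.6]
finger_gap: 0.0138
time_s: 15.82
tool_pos: [0.4364, -0.2097, 0.0663]
tool_rot: [0.533, 1.57, -1.621]
contact_force: [-0.9, 0.3, -1.2]
finger_gap: 0.0133
t 15.82 tcp [ 0.4364 -0.2097  0.0663] q [ 0.64  0.44 -0.31  2.09  0.22  0.64 -0.41] F [-0.9  0.3 -1.2] gap 0.0133
axes x,y,z cols
 [[-0.000e+00  8.344e-01 -5.511e-01]
 [-9.000e-04 -5.511e-01 -8.344e-01]
 [-1.000e+00  5.000e-04  8.000e-04]]
```

View pics/w12h.png

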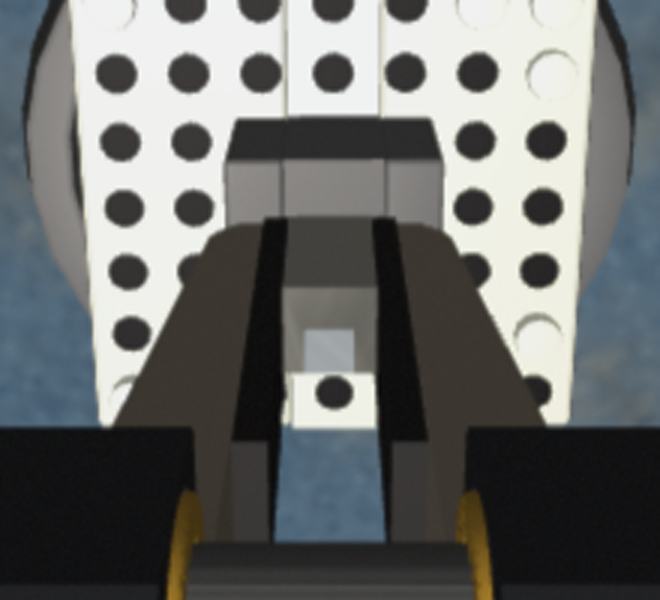

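```bash
python3 -m handwheel '-0.002 0 0 0 0 0;-0.004 0 0 0 0 0;-0.006 0 0 0 0 0;-0.008 0 0 0 0 0;0 0 0 0 0 0'
python3 -m handwheel '-0.008 0 0 0 0 0;-0.015 0 0 0 0 0;-0.018 0 0 0 0 0;-0.018 0 0 0 0 0;-0.018 0 0 0 0 0'
python3 -m handwheel '-0.018 0 0 0 0 0;-0.015 0 0 0 0 0;-0.012 0 0 0 0 0;-0.008 0 0 0 0 0;-0.004 0 0 0 0 0'
python3 -m handwheel '0 0 0 0 0 0;0 0 0 0 0 0;0 0 0 0 0 0;0 0 0 0 0 0;0 0 0 0 0 0'
python3 - <<'E'
from h import *
info(); snap('wrist','w13.png'); snap('scene','s13.png'); info()
im=cv2.imread('pics/w13.png'); a=cv2.resize(im[180:380,170:390],None,fx=2.1,fy=2.1,interpolation=2)
b=cv2.resize(cv2.imread('pics/s13.png')[110:220,270:391],(462,420),interpolation=2)
cv2.imwrite('pics/w13h.png',cv2.resize(np.hstack([a,b]),None,fx=.84,fy=.84))
E
```

```text
time_s: 16.28
tool_pos: [0.4377, -0.2102, 0.0882]
tool_rot: [1.482, 1.567, -0.673]
contact_force: [0.6, 0.1, -3.0]
finger_gap: 0.014
time_s: 16.7
tool_pos: [0.4363, -0.2095, 0.1646]
tool_rot: [0.703, 1.57, -1.451]
contact_force: [-0.7, -0.4, -4.9]
finger_gap: 0.0133
time_s: 17.12
tool_pos: [0.4369, -0.2097, 0.2218]
tool_rot: [1.316, 1.568, -0.838]
contact_force: [0.3, -0.3, -3.6]
finger_gap: 0.0137
time_s: 17.53
tool_pos: [0.4362, -0.2094, 0.2198]
tool_rot: [-0.573, 1.57, -2.727]
contact_force: [0.6, 0.7, -4.2]
finger_gap: 0.0135
t 17.53 tcp [ 0.4362 -0.2094  0.2198] q [ 0.71  0.21 -0.37  1.97  0.09  0.98 -0.29] F [ 0.6  0.7 -4.2] gap 0.0135
axes x,y,z cols
 [[-8.000e-04  8.345e-01 -5.510e-01]
 [-4.000e-04 -5.510e-01 -8.345e-01]
 [-1.000e+00 -5.000e-04  8.000e-04]]
t 17.63 tcp [ 0.4364 -0.2095  0.22  ] q [ 0.71  0.21 -0.37  1.97  0.09  0.98 -0.29] F [ 0.7 -0.1 -4.7] gap 0.0136
axes x,y,z cols
 [[-4.000e-04  8.345e-01 -5.510e-01]
 [-6.000e-04 -5.510e-01 -8.345e-01]
 [-1.000e+00  1.000e-04  7.000e-04]]
```

View pics/w13h.png

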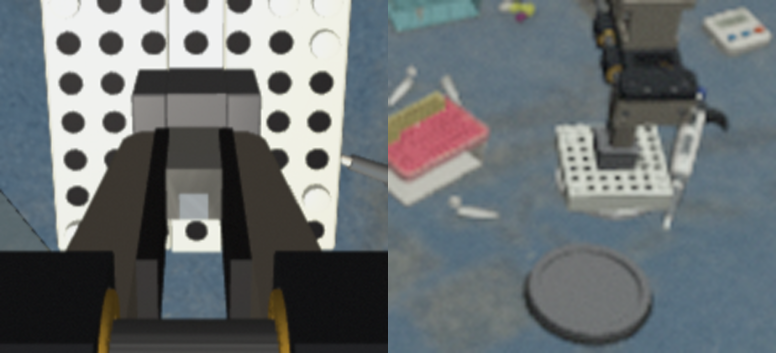

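View pics/s13.png

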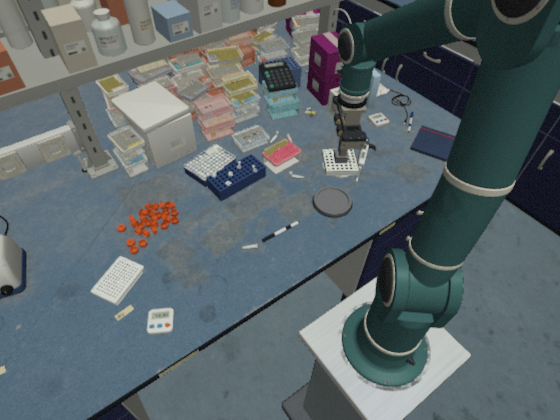

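```bash
python3 -m handwheel '0 0 0 0 0 0;0 0 0 0 0 0;0 0 0 0 0 0;0 0 0 0 0 0'
python3 - <<'E'
from h import *
s,_=info(); print(abs(s['qd']).max()); print(close_job())
E
```

```text
time_s: 17.97
tool_pos: [0.4365, -0.2096, 0.2204]
tool_rot: [0.885, 1.57, -1.269]
contact_force: [0.3, 1.1, -4.1]
finger_gap: 0.0137
t 17.97 tcp [ 0.4365 -0.2096  0.2204] q [ 0.71  0.21 -0.37  1.97  0.09  0.98 -0.29] F [ 0.3  1.1 -4.1] gap 0.0137
axes x,y,z cols
 [[ 3.000e-04  8.344e-01 -5.511e-01]
 [-1.100e-03 -5.511e-01 -8.344e-01]
 [-1.000e+00  9.000e-04  7.000e-04]]
0.0024321332388691197
the job is handed in; nothing more can be done
None
```

The tier is fully home on the carrier. The carrier, gripped by the top of its shaft with 40 N, is held about 15.4 cm above where it stood. I handed the job in at 18.0 s while still holding it.

- **Seating:** I lowered the tier in steps. The push rose to about 21 N with the gripper at 41.8 mm, matching the 41.9 mm expected for fully home. I eased that push off before letting go of the hub.
- **Final hold:** The measured load of about 4.1–4.7 N matches carrier plus tier. The tool is within 0.1° of level and the joints are still.
- **Bystanders:** The last scene picture shows the stand empty, the tier and carrier foot together in the gripper, and the marker, plate, timer and pipette where they were.
- **Disagreements:** The networks' positions were off by up to about 12 mm and the wrist camera by about 1.6 mm sideways. I relied on corner fits in the pictures and on centring the shaft in the bore by eye instead.

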